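# Lift the drill plate off its dowels

### The arm

A 6-joint arm with a two-finger parallel gripper is mounted at the origin on the work surface. World frame = base frame: x ahead of the robot, y to its left, z up, the work surface at z = 0. Lengths are in m, angles in rad, forces in N, time in s.
With the tool pointing down it reaches from about 0.225 to 0.725 m from the base axis. Payload 3.1 kg.
Tool frame: the origin (TCP) lies between the finger pads; the fingertips stand manip.nose_length ahead of it and the grasp point (between the pads) lies 8 mm behind it (manip.nose_length is the distance from the TCP to the fingertips, in m); z points along the fingers, y is the direction in which the jaws open and shut (so a half turn about z gives the same grasp; the last joint's range is limited). The gripper opens to 85 mm and grips with 20 to 120 N. Pads are 22 mm wide; open, the fingers measure 114 mm over their backs; the gripper's body (76 mm by 85 mm) begins 54 mm behind the grasp point. The pads swing forward as they close: fully open they stand 13 mm farther back than shut.
Start: joints at [0.993, 0.048, 0.099, 1.622, 0, 1.443], TCP at [0.228, 0.473, 0.215] pointing down, gripper open.
Joint ranges: [-2.91, 2.91], [-0.99, 1.94], [-1.21, 1.42], [-2.12, 2.29], [-1.49, 1.47], [-3.14, 3.14]. Speed limits (rad/s): [2.79, 2.79, 3.14, 3.14, 3.14, 3.14].

### API

Orientations are given as a unit quaternion [w, x, y, z].
In Python, from bench import monitor, optics, manip gives the robot as it stands. The module is installed in compiled form; this text tells all that it offers.
- The arm moves only by the tool jog_arm, never from a script. Its argument "moves" is a list of rows, each a list of 7 numbers: the turn, a rotation vector about the tool's x, y, z in rad, then the shift along the tool's x, y, z in mm, then the finger opening in mm, from 0 to 85.4. A call has 1 to 8 rows; each row is the pose to reach, as a shift and turn from the pose measured when the call began, along the tool's axes at that moment; what a row does not reach only later rows make up. A row lasts 1/12 s, in which the tool goes at most 41.7 mm and 7.16 degrees, less where a joint would pass 70% of its speed; a pose out of reach is approached as far as the arm can. A call with a gripper value outside its range is refused whole. The fingers move at their own pace and stop on an object; the grip force is fixed at half the most. Time passes only in rows, so rows that repeat a pose let the fingers close. It gives the time, the measured TCP pose, the force and the opening at its end, in the units of the state.
- monitor.observe(): the state, without advancing time (a new reading comes with each control period).
- optics.get_image(name): name is "scene" or "top" or "wrist"; returns the picture (480x640x3 uint8, red, green, blue); there is no depth.
- optics.camera_model(name): a dict with "camera_matrix" (3x3 intrinsics, pixels), "eye" and "rotation" of the camera in the world. Camera axes: x right, y down, z forward; pixel columns grow to the right and rows downward; lengths in m; the calibration is good to about 2 mm. A picture is of the moment at which its call begins: read the wrist's pose just before it. camera_model takes no time and is no camera call; for the wrist camera it gives the pose at the moment of the call.
- manip.job_done(): hands the job in, once; it reports no verdict.
The state is a dict: "clock": time; "q": joint angles; "dq": joint speeds; "tau": joint torques, N m; "tool_pos": TCP position; "tcp_rot": TCP orientation; "contact_force": force on the tool from outside, world axes, zero at the start; "wrist_torque": the same for the moment, N m; "width": finger opening in m.
Only numpy, scipy, OpenCV 4.12 (cv2) and the standard library are available. Lean on these libraries where they do the work, as an engineer would, in place of code of your own. Each camera call takes 0.05 s, during which the arm holds its last target. There are 200 camera calls.

### The job

The radio panel in the drilling jig is finished: take the rectangular drill plate by its grip bar, lift it straight up off its two dowels, keeping it level, and lay it gently, flat, bar upwards, in the middle of the cork mat. Leave the round drill plate seated on its own jig.

Things in the scene. Friction and masses are not known exactly. Their poses are not given: they have to be found in the camera images.
- plate_grip (a point): Centre of the dark-wood grip bar on the loose rectangular aluminium drill plate (150 x 80 x 8 mm, about 0.4 kg), the one to move. Bar upright on the plate's middle: 50 mm long (x), 18 thick (y), 46 high (z up). Point is 31 mm above the plate's underside, 23 above its top face. x along the plate's long side. Two through holes 58 mm either side of the middle along x, 0.75 mm play round the dowels.
- jig: Dark steel jig base under the rectangular plate, 190 x 110 x 20 mm, fixed. Origin: centre of its underside, on the bench; x along its long side, z up. A fixed 4 mm black panel on it carries the plate, whose underside starts 24 mm above the origin. Two upright steel dowels, 10 mm thick, 58 mm either side of the middle along x, tips 50 mm above the origin (18 mm above the seated plate's top face).
- mat: Flat square cork mat, 200 x 200 x 6 mm, fixed on the bench. Origin at the centre of its underside; its top is 6 mm above the origin, z up.
- round_grip (a point): Centre of the same kind of grip bar on the bystander: a round aluminium drill plate, 120 mm across and 8 mm thick, seated on two dowels of its own equally sized jig base. Loose; the bar's top is 78 mm above the bench. Leave it there.
Things that resemble listed ones, but are neither listed nor needed, are in the scene too. Leave any yellow look-alike of the part that bears plate_grip alone. What is shaped like the jig but turquoise is not meant.

How it is judged:
By the outcome, as a careful person would: the job done as asked, in the order asked, and still so for the second after the job is handed in, with the robot touching nothing.
It also fails if it takes over 43 s, if anything falls off the work surface, if the arm or the gripper's body presses on something with over 40 N, if the wrist force passes 120 N, or if a joint passes its speed limit or range.

## Working session

There is one attempt and no reset: what is moved stays moved. The work goes in short steps, Python scripts to look and compute and a tool call to move; the robot and the scene stay as the last step left them, time stands still between calls to the robot, and variables do not carry over. Pictures are saved under pics/ and viewed, about 8 in all and at most 12, crops included, and the job is handed in when it is done.

Besides the shell and the picture viewer there is one more tool, called by a JSON object that holds its "op" and its "data". jog_arm: Moves the arm, as the interface text tells. Its arguments: {"type":"object","properties":{"moves":{"type":"array"}},"required":["moves"]}

```bash
mkdir -p pics
python3 - <<'E'
from bench import monitor, optics, manip
import cv2, numpy as np
for n in ("top","scene"):
    im=optics.get_image(n); cv2.imwrite(f"pics/{n}0.png",im[:,:,::-1])
    m=optics.camera_model(n); print(n,np.round(m["camera_matrix"],1).tolist(),np.round(m["eye"],3),np.round(m["rotation"],3).tolist())
s=monitor.observe(); print(s["clock"],s["tool_pos"],s["tcp_rot"],s["width"],s["contact_force"],manip.nose_length)
E
```

```text
top [[450.2, 0.0, 325.6], [0.0, 450.2, 244.6], [0.0, 0.0, 1.0]] [ 0.392 -0.188  1.051] [-0.039, 0.708, -0.705, 0.033]
scene [[446.0, 0.0, 322.2], [0.0, 446.0, 242.3], [0.0, 0.0, 1.0]] [ 1.216 -0.348  1.034] [-0.252, 0.734, 0.599, -0.198]
0.1 [0.22792181 0.47227392 0.21422367] [-3.67297351e-04  2.22985981e-01  9.74821054e-01 -1.01482119e-03] 0.08547022203626581 [-0.07086032  0.41265506 -0.51455849] 0.011
```

View pics/top0.png

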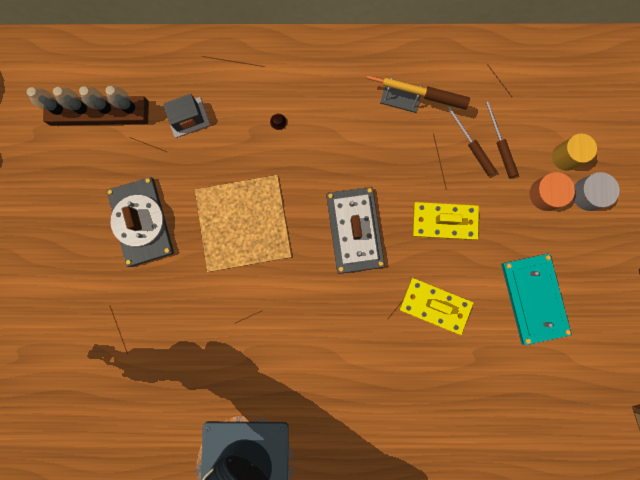

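View pics/scene0.png

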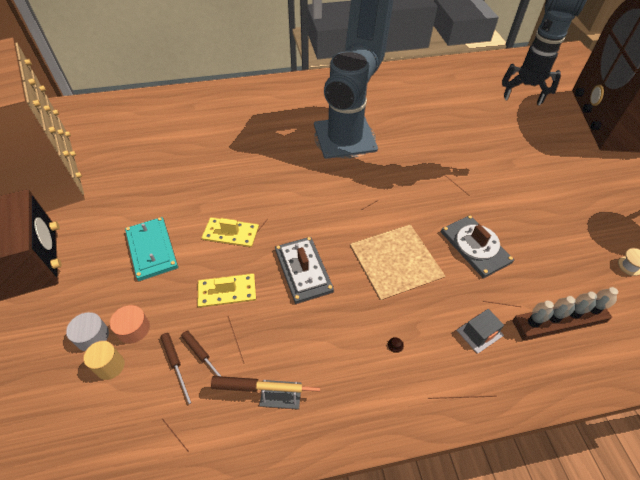

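Candidates in the top view are the aluminium rectangular plate (356,229), yellow look-alikes (447,221) and (437,306), the round plate (134,218), and the turquoise jig (537,299). I choose (356,229): it is the aluminium rectangle with a dark-wood bar on a dark jig. Next I check it in a close crop.

Run:
```python
import cv2, numpy as np
a=cv2.imread("pics/top0.png"); b=cv2.imread("pics/scene0.png")
A=cv2.resize(a[180:280,315:395],None,fx=5,fy=5,interpolation=cv2.INTER_CUBIC)
B=cv2.resize(b[225:310,265:345],None,fx=5,fy=5,interpolation=cv2.INTER_CUBIC)
o=np.zeros((500,800,3),np.uint8); o[:,:400]=A; o[:425,400:]=B
cv2.imwrite("pics/crop.png",o)
# mat mask in top
h=cv2.cvtColor(a,cv2.COLOR_BGR2HSV)
m=cv2.inRange(h,(8,60,150),(30,220,255)); m=cv2.morphologyEx(m,cv2.MORPH_OPEN,np.ones((5,5)))
w=np.zeros_like(m); w[165:285,180:305]=m[165:285,180:305]
c=max(cv2.findContours(w,cv2.RETR_EXTERNAL,cv2.CHAIN_APPROX_NONE)[0],key=cv2.contourArea); print(cv2.minAreaRect(c))
```

```text
((242.0, 224.5), (119.0, 124.0), 90.0)
```

View pics/crop.png

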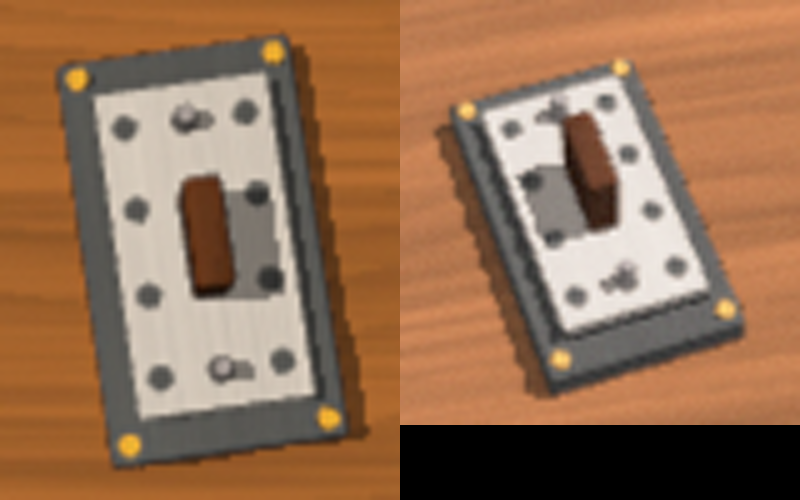

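The crop confirms it. The aluminium plate has a dark-wood bar centred at top (~356,227), dowel tips at ~(352,203) and ~(359.5,253), and brass screws on the base corners. Next I convert these pixels to positions.

```bash
cat > h.py <<'E'
from bench import monitor, optics, manip
import cv2, numpy as np
from scipy.spatial.transform import Rotation as R
def rot(q):
    q=np.asarray(q,float)
    return q if q.shape==(3,3) else R.from_quat(q,scalar_first=True).as_matrix()
def ray(m,px,z):
    d=rot(m["rotation"])@np.linalg.inv(m["camera_matrix"])@np.array([px[0],px[1],1.]); e=np.asarray(m["eye"])
    return e+d*(z-e[2])/d[2]
def proj(m,P):
    p=np.asarray(m["camera_matrix"])@(rot(m["rotation"]).T@(np.asarray(P)-m["eye"])); return p[:2]/p[2]
E
python3 - <<'E'
from h import *
m=optics.camera_model("top"); a=cv2.imread("pics/top0.png")
np.set_printoptions(precision=4,suppress=True)
def show(n,pts,z):
    W=np.array([ray(m,p,z) for p in pts]); print(n,W[:,:2].tolist() if 0 else W[:,:2].round(4).tolist(),"mean",W.mean(0)[:2]); 
    L=[np.linalg.norm(W[i]-W[(i+1)%len(W)]) for i in range(len(W))]; print("  sides",np.array(L),"angles",[round(float(np.degrees(np.arctan2(*(W[(i+1)%len(W)]-W[i])[[1,0]]))),1) for i in range(len(W))])
c=lambda x,y:((x-2)/5+315,(y-2)/5+180)
show("plate",[c(94,96),c(264,72),c(315,393),c(140,418)],.032)
show("dowel",[c(184,114),c(222,365)],.05)
show("screw",[c(77,79),c(274,51),c(329,418),c(129,445)],.021)
show("bar top",[c(181,180),c(218,176),c(234,290),c(196,295)],.078)
h=cv2.cvtColor(a,cv2.COLOR_BGR2HSV)
w=np.zeros(a.shape[:2],np.uint8); w[165:285,180:305]=(h[165:285,180:305,2]>175)*255
w=cv2.morphologyEx(cv2.morphologyEx(w,cv2.MORPH_CLOSE,np.ones((5,5))),cv2.MORPH_OPEN,np.ones((9,9)))
k=max(cv2.findContours(w,cv2.RETR_EXTERNAL,cv2.CHAIN_APPROX_NONE)[0],key=cv2.contourArea); r=cv2.minAreaRect(k); print(r)
show("mat auto",cv2.boxPoints(r),.006)
show("mat eye",[(195,189),(278,176),(291,257),(207,271)],.006)
show("round bar",[(130,217)],.078)
s=monitor.observe(); print(rot(s["tcp_rot"]))
E
```

```text
plate [[0.601, -0.1966], [0.6124, -0.2748], [0.4645, -0.2972], [0.4528, -0.2179]] mean [ 0.5327 -0.2466]
  sides [0.079  0.1496 0.0802 0.1497] angles [-81.7, -171.4, 98.4, 8.2]
dowel [[0.5891, -0.2371], [0.4756, -0.2539]] mean [ 0.5323 -0.2455]
  sides [0.1148 0.1148] angles [-171.6, 8.4]
screw [[0.6112, -0.1888], [0.6247, -0.2804], [0.4539, -0.3047], [0.4411, -0.2132]] mean [ 0.5327 -0.2468]
  sides [0.0926 0.1726 0.0924 0.1719] angles [-81.6, -171.9, 97.9, 8.2]
bar top [[0.5543, -0.2344], [0.5561, -0.2506], [0.506, -0.2574], [0.5037, -0.2409]] mean [ 0.53   -0.2458]
  sides [0.0163 0.0506 0.0167 0.051 ] angles [-83.6, -172.3, 97.8, 7.3]
((236.65943908691406, 223.73658752441406), (83.35902404785156, 98.7100601196289), 79.99201965332031)
mat auto [[0.6233, 0.1647], [0.6654, -0.0652], [0.4702, -0.102], [0.4293, 0.1236]] mean [0.5471 0.0303]
  sides [0.2337 0.1987 0.2293 0.1983] angles [-79.6, -169.3, 100.3, 11.9]
mat eye [[0.6289, 0.1311], [0.6609, -0.0652], [0.4683, -0.0985], [0.4349, 0.0965]] mean [0.5483 0.016 ]
  sides [0.199  0.1954 0.1979 0.1971] angles [-80.8, -170.2, 99.7, 10.1]
round bar [[0.5496, 0.2501]] mean [0.5496 0.2501]
  sides [0.] angles [0.0]
[[-0.9006  0.4347 -0.0012]
 [ 0.4347  0.9006 -0.0018]
 [ 0.0003 -0.0021 -1.    ]]
```

{"op": "jog_arm", "data": {"moves": [[0,0,-0.1,-28,-25,0,85],[0,0,-0.2,-56,-50,0,85],[0,0,-0.3,-84,-75,0,85],[0,0,-0.4,-112,-100,0,85],[0,0,-0.5,-140,-125,0,85],[0,0,-0.593,-168,-150,0,85],[0,0,-0.593,-196,-175,0,85],[0,0,-0.593,-224,-196,0,85]]}}

```text
clock: 0.77
tool_pos: [0.3442, 0.1964, 0.2143]
tcp_rot: [-0.001, -0.072, 0.997, -0.001]
contact_force: [0.9, 1.5, 0.4]
width: 0.0848
```

{"op": "jog_arm", "data": {"moves": [[0,0,0,-11,-39,0,85],[0,0,0,-21,-78,0,85],[0,0,0,-32,-117,0,85],[0,0,0,-42,-156,0,85],[0,0,0,-53,-195,0,85],[0,0,0,-63,-234,0,85],[0,0,0,-74,-273,0,85],[0,0,0,-84,-312,0,85]]}}

```text
clock: 1.43
tool_pos: [0.4721, -0.1024, 0.2141]
tcp_rot: [-0.001, -0.071, 0.997, -0.001]
contact_force: [0.7, 0.6, 0.5]
width: 0.0849
```

{"op": "jog_arm", "data": {"moves": [[0,0,0,-11,-38,0,85],[0,0,0,-21,-76,0,85],[0,0,0,-32,-114,0,85],[0,0,0,-38,-140,10,85],[0,0,0,-38,-150,20,85],[0,0,0,-38,-153,30,85],[0,0,0,-38,-153,30,85]]}}

```text
clock: 2.02
tool_pos: [0.5295, -0.2476, 0.1804]
tcp_rot: [-0.004, -0.071, 0.997, 0.001]
contact_force: [-0.6, 0.6, -0.4]
width: 0.0847
```

Run:
```python
from h import *
m=optics.camera_model("wrist"); im=optics.get_image("wrist"); cv2.imwrite("pics/w1.png",im[:,:,::-1])
s=monitor.observe(); print(s["tool_pos"],s["tcp_rot"],s["contact_force"],s["q"],m["eye"])
for P in [(.5325,-.246,.078),(.590,-.2372,.05),(.475,-.254,.05)]: print(P,proj(m,P).round(1))
```

```text
[ 0.52985318 -0.24683853  0.18193423] [-0.0031441  -0.07154278  0.99743204  0.00103937] [ 1.06223487  0.62675386 -0.04209233] [-0.5495455   0.20669284  0.20706921  1.57749611 -0.00196908 -0.69274796] [ 0.45453514 -0.25920958  0.34031517]
(0.5325, -0.246, 0.078) [328.2 241.2]
(0.59, -0.2372, 0.05) [328.6 293.8]
(0.475, -0.254, 0.05) [328.3 162.5]
```

View pics/w1.png

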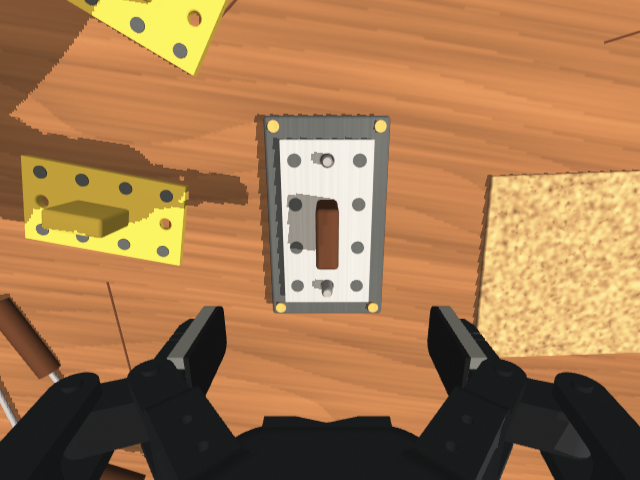

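The wrist view shows the bar top centred at about (327.5,239), against (328,241) predicted. The dowel tips are at (327.5,160.5) and (327,290), so the yaw is right and the centre sits about 2 mm nearer the robot than estimated. That puts it at about (0.531,-0.246), so I descend.

{"op": "jog_arm", "data": {"moves": [[0,0,0,-1,0.7,30,60],[0,0,0,-1,0.7,60,60],[0,0,0,-1,0.7,88,60],[0,0,0,-1,0.7,108,60],[0,0,0,-1,0.7,121,50],[0,0,0,-1,0.7,130,50],[0,0,0,-1,0.7,130,40],[0,0,0,-1,0.7,130,40]]}}

```text
clock: 2.73
tool_pos: [0.53, -0.2447, 0.0527]
tcp_rot: [-0.003, -0.072, 0.997, 0.001]
contact_force: [-0.5, -0.0, -0.2]
width: 0.0403
```

Run:
```python
from h import *
im=optics.get_image("wrist"); cv2.imwrite("pics/w2.png",im[:,:,::-1])
s=monitor.observe(); print(s["tool_pos"],s["tcp_rot"],s["contact_force"],s["width"])
```

```text
[ 0.53067571 -0.24545534  0.05355192] [-2.21882303e-03 -7.20265594e-02  9.97400149e-01  4.40392154e-04] [0.56326182 0.23480934 0.30092108] 0.04018649273521136
```

View pics/w2.png

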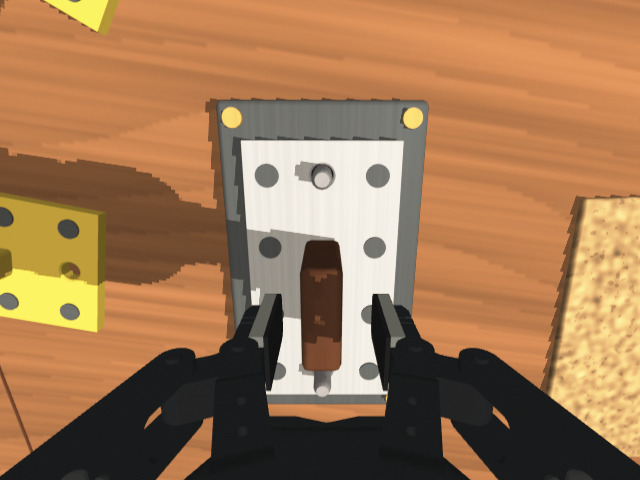

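The pad faces sit at columns 282 and 372, midpoint 327. The bar is centred at about 321.5, so the tool should shift about 2 mm toward image left (-y). I do that, narrow the jaws and look again.

{"op": "jog_arm", "data": {"moves": [[0,0,0,0,-2,1,28],[0,0,0,0,-2,1,28],[0,0,0,0,-2,1,28],[0,0,0,0,-2,1,28]]}}

```text
clock: 3.12
tool_pos: [0.5315, -0.2478, 0.0535]
tcp_rot: [-0.002, -0.072, 0.997, 0.0]
contact_force: [1.1, -0.7, 0.9]
width: 0.028
```

Run:
```python
from h import *
im=optics.get_image("wrist"); cv2.imwrite("pics/w3.png",cv2.resize(im[200:400,220:430,::-1],None,fx=3,fy=3,interpolation=cv2.INTER_CUBIC))
s=monitor.observe(); print(s["tool_pos"],s["contact_force"],s["width"])
```

```text
[ 0.53128171 -0.24772141  0.05313111] [-0.38934332  0.31964061  0.77205247] 0.027876432792136075
```

View pics/w3.png

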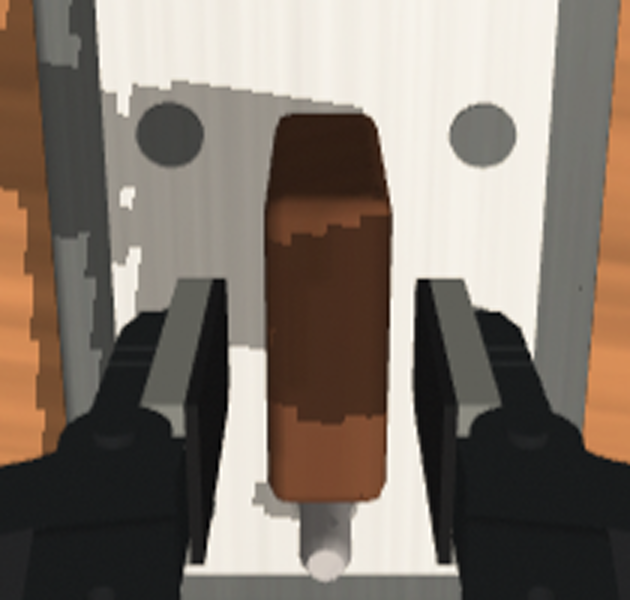

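The pad gaps are now 37 px on the left and 24 px on the right (3x crop), so I correct by +0.9 mm and close.

{"op": "jog_arm", "data": {"moves": [[0,0,0,0,0.9,1,28],[0,0,0,0,0.9,1,24],[0,0,0,0,0.9,1,10],[0,0,0,0,0.9,1,0],[0,0,0,0,0.9,1,0],[0,0,0,0,0.9,1,0],[0,0,0,0,0.9,1,0]]}}

```text
clock: 3.75
tool_pos: [0.5311, -0.247, 0.0523]
tcp_rot: [-0.002, -0.072, 0.997, 0.0]
contact_force: [-1.0, -0.8, 1.6]
width: 0.0159
```

Run:
```python
from h import *
s=monitor.observe(); print(s["tool_pos"],s["tcp_rot"],s["contact_force"],s["wrist_torque"],s["width"]); print(rot(s["tcp_rot"]).round(4))
```

```text
[ 0.53113945 -0.24698171  0.05225505] [-1.83779924e-03 -7.19250331e-02  9.97408346e-01  5.26691923e-05] [-0.95455009 -0.81172688  1.5616346 ] [-0.14935076  0.11862989 -0.0300156 ] 0.015937821800273668
[[-9.896e-01 -1.435e-01 -3.700e-03]
 [-1.435e-01  9.897e-01 -2.000e-04]
 [ 3.700e-03  4.000e-04 -1.000e+00]]
```

{"op": "jog_arm", "data": {"moves": [[0,0,0,0,0,-2,0],[0,0,0,0,0,-4,0],[0,0,0,0,0,-6,0],[0,0,0,0,0,-8,0],[0,0,0,0,0,-10,0]]}}

```text
clock: 4.17
tool_pos: [0.5307, -0.2465, 0.0618]
tcp_rot: [-0.002, -0.072, 0.997, 0.001]
contact_force: [0.1, 0.1, -4.4]
width: 0.0163
```

Run:
```python
from h import *
im=optics.get_image("wrist"); cv2.imwrite("pics/w4.png",im[:,:,::-1])
s=monitor.observe(); print(s["tool_pos"],s["tcp_rot"],s["contact_force"],s["wrist_torque"],s["width"])
```

```text
[ 0.53102376 -0.24678831  0.06247279] [-2.02101643e-03 -7.19457925e-02  9.97406465e-01  2.49245492e-04] [ 0.1506375  -0.03336887 -3.66226047] [ 0.05130491 -0.10505234  0.04541013] 0.01604301277558243
```

View pics/w4.png

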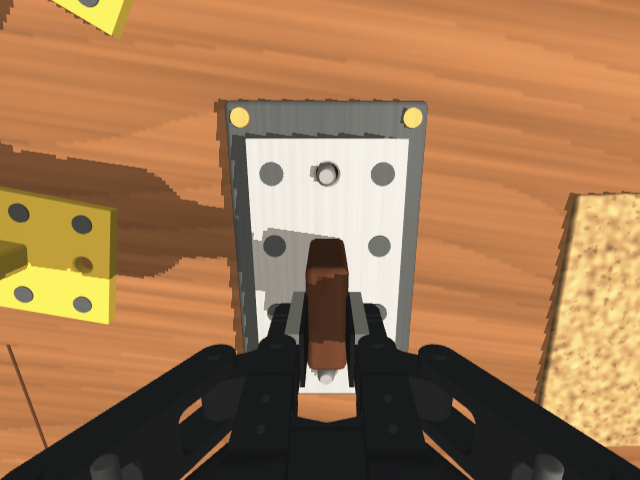

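The plate is rising level on the dowels (far tip in its hole at (327,174)), and the force of -4 N matches its weight. I continue straight up.

{"op": "jog_arm", "data": {"moves": [[0,0,0,0,0,-4,0],[0,0,0,0,0,-8,0],[0,0,0,0,0,-12,0],[0,0,0,0,0,-17,0],[0,0,0,0,0,-25,0],[0,0,0,0,0,-36,0],[0,0,0,0,0,-46,0],[0,0,0,0,0,-50,0]]}}

```text
clock: 4.88
tool_pos: [0.5325, -0.2475, 0.1156]
tcp_rot: [-0.0, -0.072, 0.997, -0.001]
contact_force: [0.0, 0.1, -3.7]
width: 0.0162
```

Run:
```python
from h import *
m=optics.camera_model("top"); im=optics.get_image("top"); cv2.imwrite("pics/t5.png",cv2.resize(im[150:300,160:420,::-1],None,fx=3,fy=3,interpolation=cv2.INTER_CUBIC))
s=monitor.observe(); print(s["tool_pos"],s["contact_force"],s["wrist_torque"],s["width"]); r=rot(s["tcp_rot"]);print(r.round(4))
print("delta tool mm", (r.T@(np.array([.548,.016,s["tool_pos"][2]])-s["tool_pos"])*1000).round(1))
# mat corner prediction residual check in the scene camera
b=optics.camera_model("scene"); W=[ray(m,p,.006) for p in [(195,189),(278,176),(291,257),(207,271)]]; print([proj(b,w).round(1).tolist() for w in W])
```

```text
[ 0.53285032 -0.2477581   0.11594026] [ 0.98397044 -0.5137244  -3.58335152] [-0.07275953 -0.04594759 -0.02485839] 0.01573176318995248
[[-9.896e-01 -1.436e-01  4.000e-04]
 [-1.436e-01  9.896e-01 -2.500e-03]
 [-0.000e+00 -2.600e-03 -1.000e+00]]
delta tool mm [-52.9 258.8  -0.7]
[[444.6, 275.0], [379.3, 297.2], [349.7, 242.5], [410.0, 223.7]]
```

View pics/t5.png

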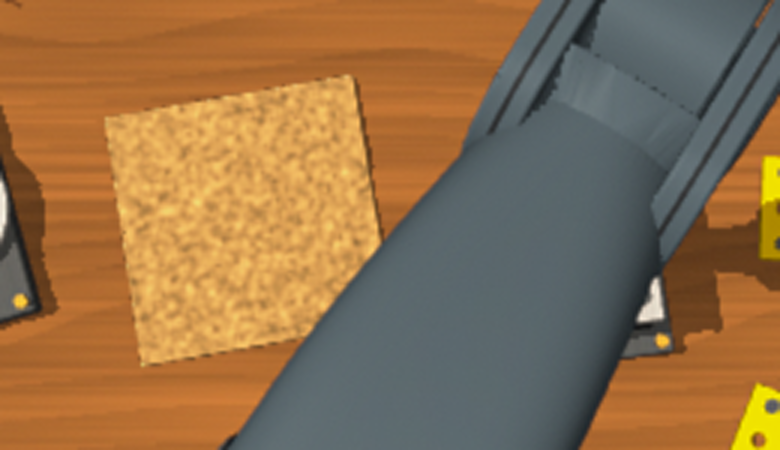

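The mat corners match the earlier ones, and its centre is about (0.548, 0.016). Now I carry the plate across.

{"op": "jog_arm", "data": {"moves": [[0,0,0,-2,10,0,0],[0,0,-0.01,-6,30,0,0],[0,0,-0.02,-12,58,0,0],[0,0,-0.03,-18,88,0,0],[0,0,-0.03,-24,118,0,0],[0,0,-0.03,-30,148,0,0],[0,0,-0.03,-36,176,0,0],[0,0,-0.03,-41,200,0,0]]}}

```text
clock: 5.6
tool_pos: [0.544, -0.0409, 0.115]
tcp_rot: [-0.0, -0.088, 0.996, -0.0]
contact_force: [1.3, -0.4, -4.1]
width: 0.0164
```

{"op": "jog_arm", "data": {"moves": [[0,0,0,-4,20,0,0],[0,0,0,-8,38,0,0],[0,0,0,-11,51,0,0],[0,0,0,-12,57,0,0],[0,0,0,-12,58,0,0],[0,0,0,-12,58,0,0]]}}

```text
clock: 6.1
tool_pos: [0.5455, 0.0181, 0.1148]
tcp_rot: [-0.0, -0.088, 0.996, -0.001]
contact_force: [-0.1, -0.7, -4.0]
width: 0.0159
```

Run:
```python
from h import *
m=optics.camera_model("wrist"); im=optics.get_image("wrist"); cv2.imwrite("pics/w6.png",im[:,:,::-1])
s=monitor.observe(); print(s["tool_pos"],s["contact_force"],s["width"]); r=rot(s["tcp_rot"]);print(r.round(4))
print("delta tool mm", (r.T@(np.array([.548,.016,s["tool_pos"][2]])-s["tool_pos"])*1000).round(1))
```

```text
[0.545596   0.01755141 0.11488473] [-0.24154173 -0.87494615 -4.33204327] 0.015991319049720308
[[-9.848e-01 -1.739e-01 -7.000e-04]
 [-1.739e-01  9.848e-01 -1.900e-03]
 [ 1.000e-03 -1.700e-03 -1.000e+00]]
delta tool mm [-2.1 -1.9  0. ]
```

View pics/w6.png

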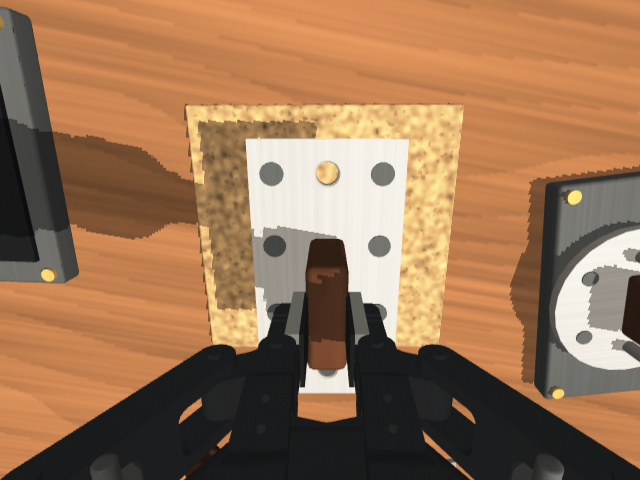

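The plate is held square over the mat (mat columns 185–464, plate 246–409) and hasn't slipped. The centre still needs about (-2,-2) mm, which I add while descending.

{"op": "jog_arm", "data": {"moves": [[0,0,0,-1,-1,10,0],[0,0,0,-2,-2,25,0],[0,0,0,-2,-2,40,0],[0,0,0,-2,-2,54,0],[0,0,0,-2,-2,64,0],[0,0,0,-2,-2,71,0],[0,0,0,-2,-2,74,0],[0,0,0,-2,-2,74,0]]}}

```text
clock: 6.82
tool_pos: [0.5472, 0.0154, 0.0399]
tcp_rot: [-0.001, -0.087, 0.996, -0.001]
contact_force: [-0.2, 0.2, -3.9]
width: 0.0162
```

{"op": "jog_arm", "data": {"moves": [[0,0,0,0,0,1,0],[0,0,0,0,0,2,0],[0,0,0,0,0,3,0],[0,0,0,0,0,4,0],[0,0,0,0,0,4,0]]}}

```text
clock: 7.23
tool_pos: [0.5474, 0.0154, 0.0361]
tcp_rot: [-0.001, -0.087, 0.996, -0.001]
contact_force: [-1.2, -0.8, -4.0]
width: 0.0159
```

{"op": "jog_arm", "data": {"moves": [[0,0,0,0,0,0.5,0],[0,0,0,0,0,1,0],[0,0,0,0,0,1,0]]}}

```text
clock: 7.48
tool_pos: [0.5474, 0.0155, 0.0351]
tcp_rot: [-0.001, -0.087, 0.996, -0.001]
contact_force: [-0.7, -0.5, -3.8]
width: 0.0162
```

{"op": "jog_arm", "data": {"moves": [[0,0,0,0,0,0.5,0],[0,0,0,0,0,1,0],[0,0,0,0,0,1,0]]}}

```text
clock: 7.73
tool_pos: [0.5475, 0.0155, 0.0343]
tcp_rot: [-0.001, -0.087, 0.996, -0.001]
contact_force: [0.7, 0.4, -4.6]
width: 0.016
```

{"op": "jog_arm", "data": {"moves": [[0,0,0,0,0,0.5,0],[0,0,0,0,0,0.8,0],[0,0,0,0,0,0.8,0]]}}

```text
clock: 7.98
tool_pos: [0.5476, 0.0154, 0.0343]
tcp_rot: [-0.001, -0.087, 0.996, -0.001]
contact_force: [-2.5, -0.2, 1.4]
width: 0.0162
```

{"op": "jog_arm", "data": {"moves": [[0,0,0,0,0,0.4,0],[0,0,0,0,0,0.7,0],[0,0,0,0,0,0.7,0]]}}

```text
clock: 8.23
tool_pos: [0.5476, 0.0155, 0.0342]
tcp_rot: [-0.001, -0.087, 0.996, -0.001]
contact_force: [-2.7, 1.4, 3.6]
width: 0.0161
```

Contact: the force went from -4 N to +3.6 N at z = 0.0343, where 0.0345 was expected. I open the fingers and rise straight up.

{"op": "jog_arm", "data": {"moves": [[0,0,0,0,0,0,20],[0,0,0,0,0,0,26],[0,0,0,0,0,0,34],[0,0,0,0,0,0,42],[0,0,0,0,0,0,42],[0,0,0,0,0,0,42]]}}

```text
clock: 8.73
tool_pos: [0.5477, 0.0154, 0.0342]
tcp_rot: [-0.0, -0.087, 0.996, -0.001]
contact_force: [0.6, 0.1, -1.2]
width: 0.0421
```

{"op": "jog_arm", "data": {"moves": [[0,0,0,0,0,-5,42],[0,0,0,0,0,-15,42],[0,0,0,0,0,-35,42],[0,0,0,0,0,-60,50],[0,0,0,0,0,-90,60],[0,0,0,0,0,-120,70],[0,0,0,0,0,-140,80],[0,0,0,0,0,-140,80]]}}

```text
clock: 9.4
tool_pos: [0.5514, 0.0154, 0.1819]
tcp_rot: [0.006, -0.087, 0.996, -0.002]
contact_force: [0.4, 0.9, 0.8]
width: 0.08
```

Run:
```python
from h import *
a=optics.get_image("scene"); w=optics.get_image("wrist")
o=np.zeros((600,640,3),np.uint8); o[:300,:400]=cv2.resize(w,(400,300),interpolation=cv2.INTER_AREA); o[300:,:]=cv2.resize(a[190:340,230:550],(640,300),interpolation=cv2.INTER_CUBIC)
cv2.imwrite("pics/f.png",o[:,:,::-1])
m=optics.camera_model("wrist"); s=monitor.observe(); print(s["clock"],s["tool_pos"],s["contact_force"],s["width"])
h=cv2.cvtColor(w,cv2.COLOR_RGB2HSV); g=((h[:,:,1]<40)&(h[:,:,2]>120)).astype(np.uint8)*255
g=cv2.morphologyEx(g,cv2.MORPH_OPEN,np.ones((3,3)))
c=max(cv2.findContours(g,cv2.RETR_EXTERNAL,cv2.CHAIN_APPROX_NONE)[0],key=cv2.contourArea)
q=cv2.approxPolyDP(cv2.convexHull(c),8,True)[:,0]; W=np.array([ray(m,p,.014) for p in q]); print(q.tolist(),W[:,:2].round(4).tolist(),W.mean(0),[round(float(np.linalg.norm(W[i]-W[i-1])),4) for i in range(len(W))])
g=((h[:,:,0]<30)&(h[:,:,0]>16)&(h[:,:,2]>150)).astype(np.uint8)*255
print(cv2.minAreaRect(c))
```

```text
9.5 [0.5491023  0.01562672 0.17658274] [-0.39487292  0.54351922 -1.28924833] 0.08001817264079876
[[373, 132], [367, 286], [289, 286], [283, 132]] [[0.4665, 0.0412], [0.6112, 0.0665], [0.6248, -0.0104], [0.4801, -0.0363]] [0.54566151 0.01526809 0.014     ] [0.0786, 0.1469, 0.0781, 0.147]
((328.0, 209.0), (154.0, 90.0), 90.0)
```

View pics/f.png

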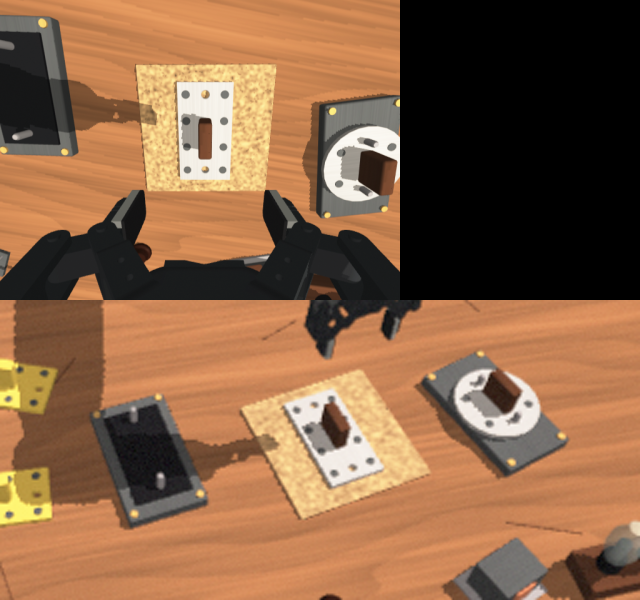

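The plate lies flat and bar-up in the middle of the mat, centre about (0.546,0.015) against the mat's (0.548,0.016). The round plate is still seated on its jig and the gripper is clear. I'm handing in the job.

```bash
python3 -c "
from bench import manip; print(manip.job_done())"
```

```text
the job is handed in; nothing more can be done
None
```

The rectangular drill plate is lying flat on the cork mat, bar upwards, and I handed the job in at about 9.5 s of the 43 s allowed. I took it by its grip bar, lifted it straight up off the dowels, carried it across level, and set it down until I felt light contact (about 8 N change). Then I opened the fingers and backed straight up about 140 mm.

- **Position:** the last pictures put the plate's centre at about (0.546, 0.015) m, against about (0.548, 0.016) m for the mat. That is within roughly 2–3 mm and square to it. The measured plate size came out 147 x 78 mm instead of 150 x 80, within the cameras' accuracy.
- **Round plate:** it is still seated on its own jig. The yellow look-alikes and the turquoise jig were not approached.
- **Forces:** the readings I took stayed under 5 N, about the plate's weight, and were near zero once the gripper was clear.
- **Disagreement:** the first estimate of the bar's sideways position was off by 1–2 mm in the wrist view. I corrected it twice before closing the fingers.

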